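Push the plain mill roll up its rest to the stop

TASK

Two steel rolling-mill rolls lie at the foot of the sloping two-lane stand: with the fingertips, slowly push the plain, smooth one up its lane and over the crest until it lies at rest against the end stop, then back away from it. Keep behind it all the way so that it never runs away or rolls back; do not grip, squeeze, lift or carry it. Leave the grooved roll and everything else on the bench where it is.

Things in the scene. Friction and masses are not known exactly. Their poses are not given: they have to be found in the camera images.
- roll_plain: the plain roll: steel mill roll, smooth body 40 mm diameter x 64 mm, a 16 mm diameter journal sticking out 12 mm at each end (88 mm overall), 0.45 to 0.8 kg. Origin at its middle; y along its axis (x and z turn as it rolls). Starts across the left or right lane of the stand, against the foot lip. Rolls freely: runs back down whenever nothing holds it on the slope
- roll_grooved: the grooved roll: same outer sizes, but its body has four broad grooves around it (five 7 mm wide ridges, dark between). Origin at its middle, y along the axis. It lies at the foot of the other lane and stays there
- bed: sloping dark wooden bed of the fixed two-lane stand, 250 mm wide, 7 degrees steep. Origin: on the bed surface at the inner edge of the foot lip, midway between the lanes, 24 mm above the bench. x up the slope along the lanes, y left across them, z square to the surface. Lane middles at y = +62.5 and -62.5 mm, each lane 72 mm wide between guide strips 8 mm high
- foot (a point): inner edge of the foot lip = origin of the bed frame. The lip is aluminium, right across the bed, 6 mm high and 14 mm deep (bed x = -14 to 0 mm). A roll lying against it has its axis at bed x = 14.5, z = 20 mm. The bench in front of the lip is clear
- crest (a point): top of the slope, midway between the lanes, at bed x = 165 mm, z = 0. From here the bed dips (8 degrees downhill in the world) for 38 mm to the end stop, an aluminium plate right across, 30 mm high above the dip. A roll whose axis is past about bed x = 168 mm goes down the dip by itself and stays against the stop
- seat_left (a point): where the middle of a roll's axis is when it lies in the dip against the stop in the left (+y) lane: x = 187.6, y = 62.5, z = 14.7 mm in the bed frame
- seat_right (a point): the same in the right (-y) lane: x = 187.6, y = -62.5, z = 14.7 mm in the bed frame
- gem_jar: bystander: low blue jar, 52 mm diameter, 34 mm high, on the bench beyond the stop; origin under its middle
- brass_block: bystander: brass block 35 x 22 x 14 mm, on the bench beyond the stop; origin under its middle
- bench_block: bystander: square steel bench block 64 x 64 x 20 mm, left of the stand; origin under its middle
- ring_gauge: bystander: brass ring gauge lying flat, 44 mm outside, 28 mm inside, 16 mm high, right of the stand; origin under its middle
- hammer: bystander: hammer lying far to the right; origin under its middle
- bench_brush: bystander: bench brush lying far to the left; origin under its middle
- cup: bystander: white cup, 72 mm diameter, 75 mm high, far to the left; origin under its middle

How it is judged:
On the way, in this order (a step that is already met when the one before it is completed fails the run):
1. the plain roll is on its way up the slope, on the bed (x of roll_plain in the frame of bed between 0.06 and 0.15 m and z of roll_plain in the frame of bed below 0.026 m), for 0.15 s.
2. the plain roll lies in the dip against the stop ((distance between roll_plain and seat_left below 0.008 m or distance between roll_plain and seat_right below 0.008 m)), for 0.3 s.
At the end, for the whole second after the job is handed in: the plain roll lies at rest in the dip against the end stop of its lane, its middle within 8 mm of the seat point, untouched; the grooved roll is within 10 mm and every bystander within 30 mm of where it started ((distance between roll_plain and seat_left below 0.008 m or distance between roll_plain and seat_right below 0.008 m) and linear speed of roll_plain below 0.02 m/s and contact force between the fingers and roll_plain below 0.1 N and distance of roll_grooved from where it was at the start of the episode below 0.01 m and distance of each of gem_jar, brass_block, bench_block, ring_gauge, hammer, bench_brush, cup from where it was at the start of the episode below 0.03 m).
It fails at once if the plain roll moves faster than 0.25 m/s (flicked, or let go so that it rolls back) (linear speed of roll_plain above 0.25 m/s).
It fails at once if the plain roll is lifted more than 10 mm off the bed or leaves the stand (z of roll_plain in the frame of bed above 0.03 m or x of roll_plain in the frame of bed below 0 m or x of roll_plain in the frame of bed above 0.21 m).
It fails at once if the plain roll is squeezed or pressed with more than 40 N (contact force between the fingers and roll_plain above 40 N).
It fails at once if the grooved roll is moved more than 15 mm (distance of roll_grooved from where it was at the start of the episode above 0.015 m).
It fails at once if a bystander is moved more than 30 mm (distance of any of gem_jar, brass_block, bench_block, ring_gauge, hammer, bench_brush, cup from where it was at the start of the episode above 0.03 m).
It also fails if it takes over 40 s, if anything falls off the work surface, if the arm or the gripper's body presses on something with over 40 N, if the wrist force passes 120 N, or if a joint passes its speed limit or range.

ROBOT

A 6-joint arm with a two-finger parallel gripper is mounted at the origin on the work surface. World frame = base frame: x ahead of the robot, y to its left, z up, the work surface at z = 0. Lengths are in m, angles in rad, forces in N, time in s.
With the tool pointing down it reaches from about 0.35 to 0.975 m from the base axis. Payload 4.9 kg.
Tool frame: the origin (TCP) lies at the very end of the fingers, on their centre line; the grasp point (between the pads) lies 19 mm behind it; z points along the fingers, y is the line along which they close (so a half turn about z gives the same grasp; the last joint's range is limited). The gripper opens to 85 mm and grips with 20 to 120 N. Pads are 22 mm wide; open, the fingers measure 114 mm over their backs; the gripper's body (76 mm by 85 mm) begins 54 mm behind the grasp point. The pads swing forward as they close: fully open they stand 13 mm farther back than shut.
Start: joints at [1.18, 0.053, 1.613, -0, 1.476, -0.119], TCP at [0.168, 0.602, 0.231] pointing down, gripper open.
Joint ranges: [-3.01, 3.01], [-1.01, 2.22], [0.06, 2.58], [-1.02, 4.17], [0.09, 2.62], [-3.14, 3.14]. Speed limits (rad/s): [2.57, 2.57, 3.14, 3.14, 3.14, 3.14].

INTERFACE

Orientations are given as a unit quaternion [w, x, y, z].
In Python, from plant import manip gives the robot as it stands.
- The arm moves only by the tool play_rows, never from a script. Its argument "series" is a list that holds one entry, the list of rows, each a list of 7 numbers: the shift along the world's x, y, z in m, then the turn, a rotation vector about the world's x, y, z in degrees, then the opening, from 0 (shut) to 1 (fully open). In form: [[[dx, dy, dz, rx, ry, rz, grip], ...]]. A call has 1 to 10 rows; each row shifts and turns the commanded pose from where the row before left it; what a row does not reach is not made up. A row lasts 1/10 s, in which the tool goes at most 50 mm and 8.59 degrees, less where a joint would pass 70% of its speed; a pose out of reach is approached as far as the arm can. A call with a gripper value outside its range is refused whole. The fingers move at their own pace and stop on an object; the grip force is fixed at half the most. Time passes only in rows, so rows that do not move let the fingers close. It gives the time, the measured TCP pose, the force, the opening and the grip force at its end, in the units of the state.
- manip.state(): the state, without advancing time (a new reading comes with each control period).
- manip.grab_frame(name): name is "scene" or "top" or "wrist"; returns a dict with "frame" (480x640x3 uint8, blue, green, red), "mtx" (3x3 intrinsics, pixels), "k1" (the pictures are not rectified: a ray, as slopes to the right and down, at radius r is drawn at 1 + k1 r^2 times it, then the intrinsics apply), "R" (3x3) and "t" (3): a world point X has camera coordinates R X + t. Camera axes: x right, y down, z forward; pixel columns grow to the right and rows downward; lengths in m; the calibration is good to about 2 mm. A picture is of the moment at which its call begins. There is no depth.
- manip.job_done(): hands the job in; it is judged then, once.
The state is a dict: "time": time; "joint_pos": joint angles; "joint_vel": joint speeds; "joint_efforts": joint torques, N m; "tool_pos": TCP position; "tool_rot": TCP orientation; "contact_force": force on the tool from outside, world axes, zero at the start; "ft_torque": the same for the moment, N m; "gripper_width": opening from 0.0 (shut) to 1.0 (fully open); "grasp_force": force on a finger pad.
Only numpy, scipy, OpenCV 4.12 (cv2) and the standard library are available. Lean on these libraries where they do the work, as an engineer would, in place of code of your own. Each camera call takes 0.05 s, during which the arm holds its last target. There are 200 camera calls.

## Working session

There is one attempt and no reset: what is moved stays moved. The work goes in short steps, Python scripts to look and compute and a tool call to move; the robot and the scene stay as the last step left them, time stands still between calls to the robot, and variables do not carry over. Pictures are saved under pics/ and viewed, at most 10 in all, crops included, and the job is handed in when it is done.

Besides the shell and the picture viewer there is one more tool, called as name([rows], argument=value, ...), one row to a line, values as JSON. play_rows: Moves the arm, as the interface text tells. Its arguments: {"type":"object","properties":{"series":{"type":"array"}},"required":["series"]}

```bash
mkdir -p pics; ls; python3 - <<'E'
from plant import manip
import cv2,pickle
for n in ("scene","top"):
    f=manip.grab_frame(n); cv2.imwrite(f"pics/{n}0.png",f["frame"]); pickle.dump(f,open(f"{n}0.pkl","wb")); print(n,f["mtx"].tolist(),f["k1"],f["R"].tolist(),f["t"].tolist())
s=manip.state(); print(s)
E
```

```text
pics
scene [[465.41290909343536, 0.0, 326.5598157648964], [0.0, 465.41290909343536, 238.08189989121118], [0.0, 0.0, 1.0]] -0.012069016860628468 [[-0.4276598219034617, 0.9037731323871773, 0.017355169390372627], [0.7046745208346006, 0.34534986316192956, -0.6198123036053431], [-0.5661633124956308, -0.2528390736992713, -0.784558159982336]] [0.2382604077088011, -0.3574921496215574, 1.5430395819568425]
top [[457.352215112041, 0.0, 318.99221588146884], [0.0, 457.352215112041, 240.143072956606], [0.0, 0.0, 1.0]] 0.002855282662448717 [[-0.0183552701506253, -0.9995944594963904, -0.021771554878250964], [-0.9896322561656863, 0.021266053273174348, -0.14204137613595463], [0.14244676765062378, 0.01893862514285653, -0.9896212643549994]] [0.019360307522248432, 0.5800694705052787, 1.1067402823646644]
{'time': 0.1, 'joint_pos': array([ 1.17997540e+00,  5.33170665e-02,  1.61416813e+00,  3.96582062e-05,
        1.47600349e+00, -1.19003291e-01]), 'joint_vel': array([-0.00222335, -0.00253586, -0.00202804,  0.00019642,  0.00249537,
       -0.0013961 ]), 'joint_efforts': array([ 7.72306921e-04, -3.94905031e+01, -3.71362495e+01, -8.74940679e-05,
        3.99621335e-03,  9.58072491e-06]), 'tool_pos': array([0.16757462, 0.60152626, 0.23016287]), 'tool_rot': array([-2.58151518e-04,  1.35492620e-01,  9.90777902e-01, -9.12400272e-04]), 'contact_force': array([-0.2621444 ,  0.96042016,  0.46636445]), 'ft_torque': array([ 0.02617616,  0.01156002, -0.06304033]), 'grasp_force': 0.0, 'gripper_width': 0.997472073420099}
```

View pics/top0.png

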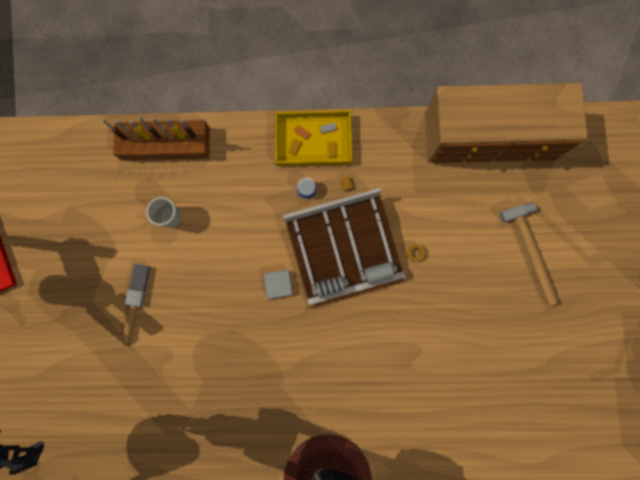

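View pics/scene0.png

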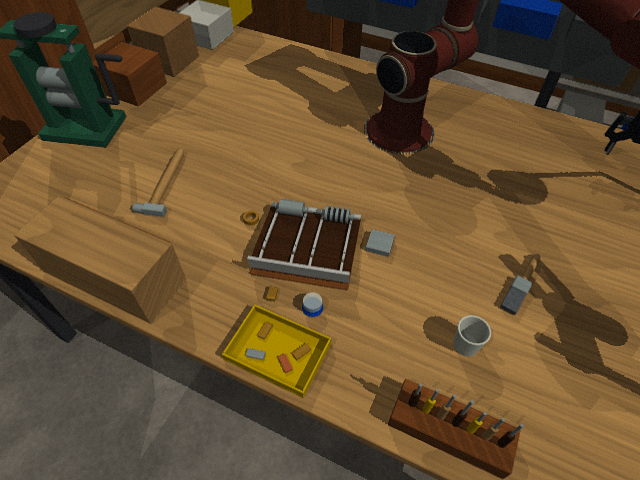

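The top view shows the plain roll in the right lane near (380,272) and the grooved one in the left lane near (330,288). The lanes run away from the robot, yawed about 15° to the left. I'll look at a crop to fit the stand's pose.

```bash
python3 - <<'E'
import cv2,pickle
f=pickle.load(open("top0.pkl","rb"))["frame"]
cv2.imwrite("pics/top0c.png",cv2.resize(f[180:310,270:420],None,fx=4.6,fy=4.6,interpolation=cv2.INTER_CUBIC))
f=pickle.load(open("scene0.pkl","rb"))["frame"]
cv2.imwrite("pics/scene0c.png",cv2.resize(f[190:300,230:380],None,fx=5,fy=5,interpolation=cv2.INTER_CUBIC))
E
```

```text
(no output)
```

View pics/top0c.png

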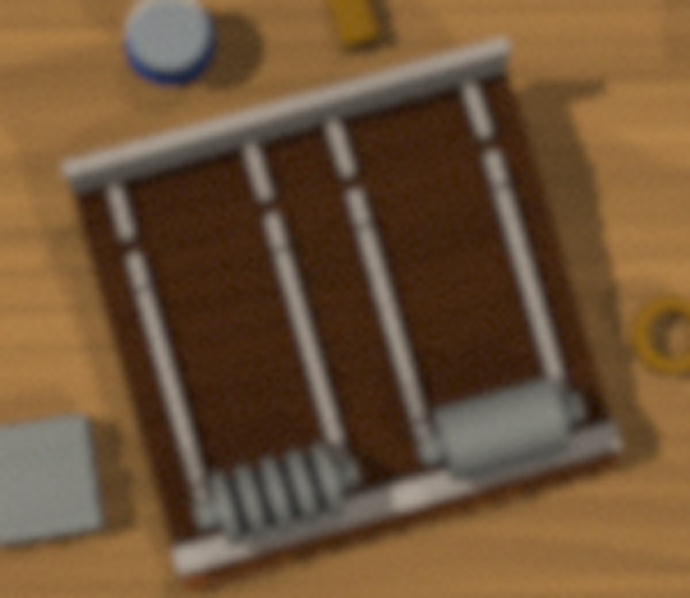

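View pics/scene0c.png

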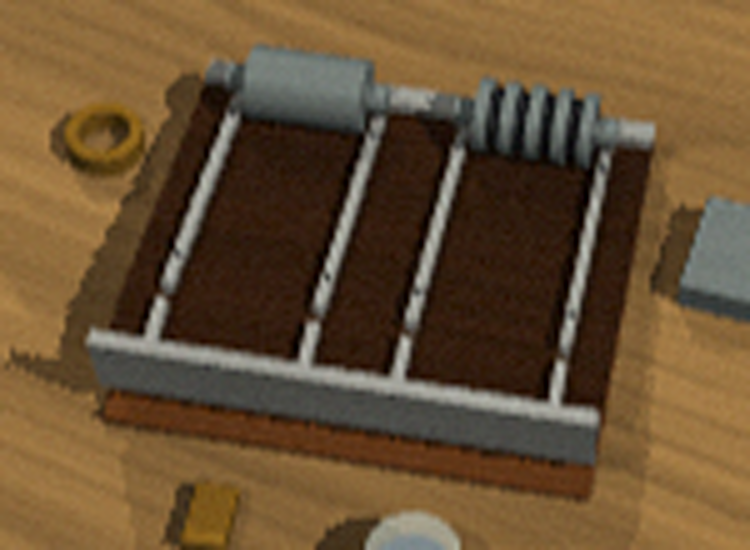

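Corners read from the crops give a fit for the stand's pose (x, y, yaw; the height is known).

```bash
cat > h.py <<'E'
import numpy as np,pickle
from scipy.optimize import least_squares
from scipy.spatial.transform import Rotation as Ro
def proj(f,X):
    c=X@f["R"].T+f["t"]; s=c[:,:2]/c[:,2:]; s=s*(1+f["k1"]*(s**2).sum(1,keepdims=True))
    return s@f["mtx"][:2,:2].T+f["mtx"][:2,2]
def bed(p,B):  # p: x,y,yaw -> world
    return Ro.from_euler("ZY",[p[2],-np.radians(7)]).apply(np.array(B))+[p[0],p[1],.024]
E
python3 - <<'E'
from h import *
T=pickle.load(open("top0.pkl","rb"));S=pickle.load(open("scene0.pkl","rb"))
B1=[[0,125,6],[0,-125,6],[-14,125,6],[-14,-125,6],[165,100.5,8],[165,24.5,8],[165,-24.5,8],[165,-100.5,8]]
P1=np.array([[172,545],[613,425],[179,574],[620,447],[130,247],[268,205],[350,182],[490,143]])/4.6+[270,180]
B2=[[0,125,6],[-14,125,6],[165,100.5,8],[165,24.5,8],[165,-24.5,8],[165,-100.5,8]]
P2=np.array([[651,147],[654,123],[565,357],[406,326],[321,312],[165,299]])/5+[230,190]
B1=np.array(B1)/1e3;B2=np.array(B2)/1e3
r1=lambda p:(proj(T,bed(p,B1))-P1).ravel()
r2=lambda p:(proj(S,bed(p,B2))-P2).ravel()
for fn in (r1,r2,lambda p:np.r_[r1(p),r2(p)]):
    o=least_squares(fn,[.45,-.07,.26]);print(o.x,np.degrees(o.x[2]),np.round(o.fun,1))
p=o.x;np.save("bed.npy",p)
print("roll start",bed(p,[[.0145,-.0625,.02]]),"up dir",bed(p,[[1,0,0]])-bed(p,[[0,0,0]]))
for b in ([-.045,-.0625,.06],[-.045,-.0625,.012],[-.03,-.0625,.012],[.15,-.0625,.012]):print(b,bed(p,[b]))
E
```

```text
[ 0.46606171 -0.08048118  0.25667851] 14.706595365577677 [-0.2  0.9  0.1 -0.4 -0.2 -0.   0.1  0.2  0.4 -0.7 -0.3  0.1  0.7 -0.2
 -0.6  0.1]
[ 0.47117121 -0.07665051  0.27092992] 15.523140706654878 [ 0.  -0.9  0.   0.5 -0.3 -0.6  1.2  1.  -1.2  0.9  0.3 -1. ]
[ 0.46735351 -0.07889562  0.2601098 ] 14.903193854831779 [-0.8  0.5 -0.6 -1.1 -0.8 -0.4 -0.5 -0.5 -0.4 -1.  -1.2 -0.3 -0.2 -0.6
 -1.5 -0.5 -0.2 -1.8 -0.2 -0.3 -1.3 -1.8  0.3 -0.4 -1.9 -0.7 -0.3 -2.8]
roll start [[ 0.49498008 -0.13621868  0.04561803]] up dir [[0.95915863 0.25526963 0.12186934]]
[-0.045, -0.0625, 0.06] [[ 0.43319935 -0.15266095  0.07806865]]
[-0.045, -0.0625, 0.012] [[ 0.4388523  -0.15115648  0.03042643]]
[-0.03, -0.0625, 0.012] [[ 0.45323968 -0.14732744  0.03225447]]
[0.15, -0.0625, 0.012] [[ 0.62588823 -0.1013789   0.05419096]]
```

The stand's foot is at (0.467, -0.079) with yaw about 15°. Next I move above the bench in front of the lip, turning +30.6° so that the finger pair lies along the roll axis.

play_rows([
  [[0.028,-0.04,0,0,0,7.65,0.3],[0.028,-0.04,0,0,0,7.65,0.3],[0.028,-0.04,0,0,0,7.65,0.3],[0.028,-0.04,0,0,0,7.65,0.3],[0.028,-0.04,0,0,0,0,0.3],[0.028,-0.04,0,0,0,0,0.3],[0.028,-0.04,0,0,0,0,0.3],[0.028,-0.04,0,0,0,0,0.3],[0.028,-0.04,0,0,0,0,0.3],[0.028,-0.04,0,0,0,0,0.3]],
])

```text
time: 1.1
tool_pos: [0.4481, 0.2005, 0.231]
tool_rot: [-0.0, -0.13, 0.991, 0.0]
contact_force: [0.5, 0.1, 0.5]
gripper_width: 0.298
grasp_force: 0.0
```

play_rows([
  [[0,-0.04,0,0,0,0,0.3],[0,-0.04,0,0,0,0,0.3],[0,-0.04,0,0,0,0,0.3],[0,-0.04,0,0,0,0,0.3],[0,-0.04,0,0,0,0,0.3],[0,-0.04,0,0,0,0,0.3],[-0.005,-0.04,-0.02,0,0,0,0.3],[-0.005,-0.04,-0.03,0,0,0,0.3],[-0.006,-0.033,-0.03,0,0,0,0.3],[0,0,-0.02,0,0,0,0.3]],
])

```text
time: 2.1
tool_pos: [0.4297, -0.153, 0.1289]
tool_rot: [-0.001, -0.128, 0.992, 0.0]
contact_force: [0.1, 0.7, -1.1]
gripper_width: 0.301
grasp_force: 0.0
```

```bash
python3 - <<'E'
from plant import manip
import cv2,pickle
from h import *
f=manip.grab_frame("wrist"); pickle.dump(f,open("w1.pkl","wb"))
p=np.load("bed.npy"); im=f["frame"].copy()
for b in ([0,-62.5,6],[0,0,6],[0,-125,6],[165,-24.5,8],[165,-100.5,8],[14.5,-94.5,40],[14.5,-30.5,40],[0,125,6]):
    q=proj(f,bed(p,[np.array(b)/1e3]))[0]; print(b,q.round())
    if abs(q).max()<3000: cv2.drawMarker(im,tuple(int(v) for v in q),(0,0,255),0,12)
cv2.imwrite("pics/w1.png",im)
E
```

```text
[0, -62.5, 6] [318. 321.]
[0, 0, 6] [412. 321.]
[0, -125, 6] [225. 322.]
[165, -24.5, 8] [372. 538.]
[165, -100.5, 8] [267. 539.]
[14.5, -94.5, 40] [264. 367.]
[14.5, -30.5, 40] [373. 366.]
[0, 125, 6] [604. 321.]
```

View pics/w1.png

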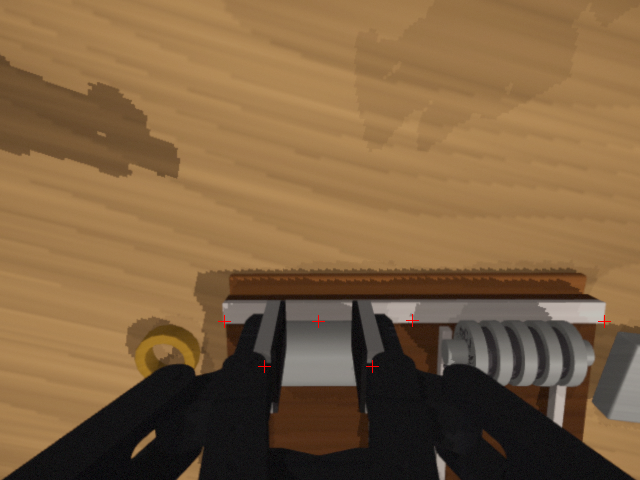

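The predicted points land on the lip corners to within a pixel or two, and the fingers are centred on the plain roll. I'll descend in front of the lip and approach.

play_rows([
  [[0.009,0.002,-0.03,0,0,0,0.3],[0,0,-0.03,0,0,0,0.3],[0,0,-0.022,0,0,0,0.3],[0,0,-0.012,0,0,0,0.3],[0,0,-0.006,0,0,0,0.3],[0.0048,0.0013,0.0006,0,0,0,0.3],[0.0048,0.0013,0.0006,0,0,0,0.3],[0.0048,0.0013,0.0006,0,0,0,0.3],[0,0,0,0,0,0,0.3]],
])

```text
time: 3.05
tool_pos: [0.4566, -0.1448, 0.0347]
tool_rot: [0.001, -0.13, 0.991, -0.001]
contact_force: [0.5, -0.1, -0.5]
gripper_width: 0.302
grasp_force: 0.0
```

```bash
cat > st.py <<'E'
from plant import manip
from h import *
s=manip.state();p=np.load("bed.npy");R=Ro.from_euler("ZY",[p[2],-np.radians(7)])
print(s["time"],"tcp bed mm",(R.inv().apply(s["tool_pos"]-[p[0],p[1],.024])*1e3).round(1),"F bed",R.inv().apply(s["contact_force"]).round(2))
E
python3 st.py; python3 - <<'E'
from plant import manip
import cv2
f=manip.grab_frame("scene")["frame"]
cv2.imwrite("pics/s2.png",cv2.resize(f[120:270,210:410],None,fx=4,fy=4,interpolation=cv2.INTER_CUBIC))
E
```

```text
3.05 tcp bed mm [-25.8 -60.9  13.9] F bed [ 0.42 -0.26 -0.53]
```

View pics/s2.png

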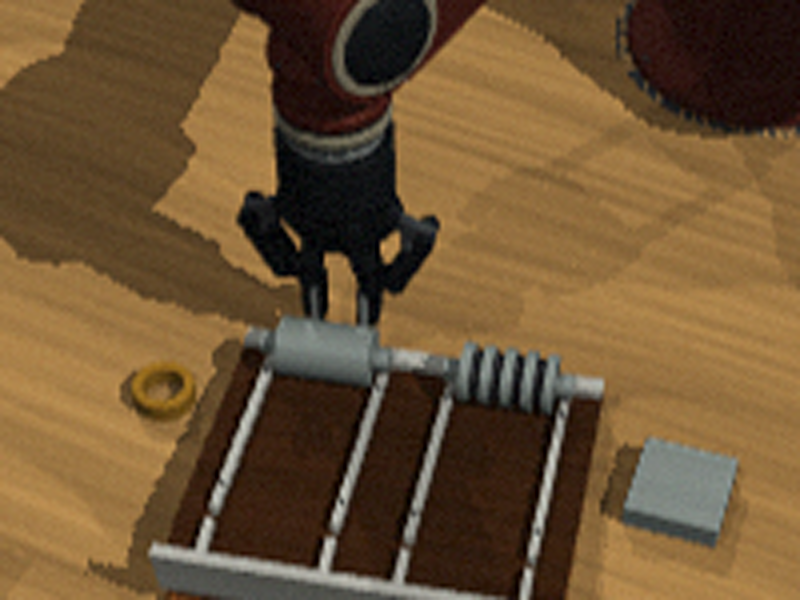

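The fingers stand behind the plain roll, roughly centred on its body (crop x 313 and 370, body 275–378). I'll lower them about 3 mm, correct 1.6 mm sideways and begin a slow push.

play_rows([
  [[0.0004,-0.0015,-0.003,0,0,0,0.3],[0.0029,0.00077,0.00037,0,0,0,0.3],[0.0029,0.00077,0.00037,0,0,0,0.3],[0.0019,0.0005,0.00024,0,0,0,0.3],[0.0019,0.0005,0.00024,0,0,0,0.3],[0.0019,0.0005,0.00024,0,0,0,0.3],[0.0019,0.0005,0.00024,0,0,0,0.3],[0.0019,0.0005,0.00024,0,0,0,0.3],[0.0019,0.0005,0.00024,0,0,0,0.3]],
])

```text
time: 4.0
tool_pos: [0.4716, -0.1418, 0.0325]
tool_rot: [-0.002, -0.13, 0.991, -0.0]
contact_force: [-5.9, -1.9, 4.4]
gripper_width: 0.3
grasp_force: 3.0
```

```bash
python3 st.py
```

```text
4.0 tcp bed mm [-11.  -61.9   9.9] F bed [-5.55 -0.29  5.16]
```

Contact is made, with about 5.5 N of push plus the roll rubbing upward on the fingers, far below the limits. Continuing slowly.

play_rows([
  [[0.0025,0.00067,0.0003,0,0,0,0.3],[0.0025,0.00067,0.0003,0,0,0,0.3],[0.0025,0.00067,0.0003,0,0,0,0.3],[0.0025,0.00067,0.0003,0,0,0,0.3],[0.0025,0.00067,0.0003,0,0,0,0.3],[0.0025,0.00067,0.0003,0,0,0,0.3],[0.0025,0.00067,0.0003,0,0,0,0.3],[0.0025,0.00067,0.0003,0,0,0,0.3],[0.0025,0.00067,0.0003,0,0,0,0.3],[0.0025,0.00067,0.0003,0,0,0,0.3]],
])

```text
time: 5.0
tool_pos: [0.4965, -0.1351, 0.0355]
tool_rot: [-0.002, -0.13, 0.991, -0.0]
contact_force: [-5.3, -2.1, 4.2]
gripper_width: 0.3
grasp_force: 3.1
```

```bash
python3 st.py; python3 - <<'E'
from plant import manip
import cv2
f=manip.grab_frame("scene")["frame"]
cv2.imwrite("pics/s3.png",cv2.resize(f[150:300,210:410],None,fx=4,fy=4,interpolation=cv2.INTER_CUBIC))
E
```

```text
5.0 tcp bed mm [ 15.  -61.8   9.8] F bed [-5.09 -0.64  4.86]
```

View pics/s3.png

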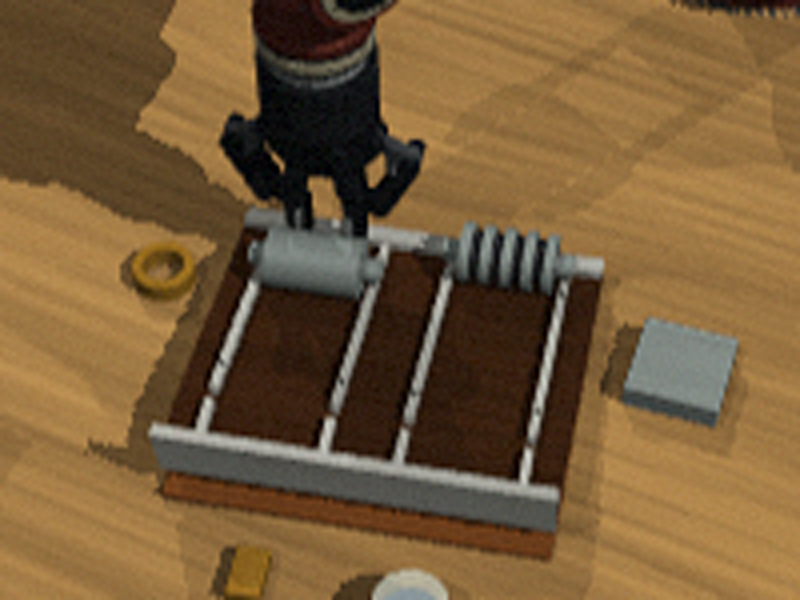

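The roll is square in its lane, off the lip, and the fingers are behind it. Continuing.

play_rows([
  [[0.003,0.0008,0.00038,0,0,0,0.3],[0.003,0.0008,0.00038,0,0,0,0.3],[0.003,0.0008,0.00038,0,0,0,0.3],[0.003,0.0008,0.00038,0,0,0,0.3],[0.003,0.0008,0.00038,0,0,0,0.3],[0.003,0.0008,0.00038,0,0,0,0.3],[0.003,0.0008,0.00038,0,0,0,0.3],[0.003,0.0008,0.00038,0,0,0,0.3],[0.003,0.0008,0.00038,0,0,0,0.3],[0.003,0.0008,0.00038,0,0,0,0.3]],
])

```text
time: 6.05
tool_pos: [0.527, -0.1269, 0.0392]
tool_rot: [-0.001, -0.13, 0.991, -0.0]
contact_force: [-4.8, -1.3, 4.6]
gripper_width: 0.299
grasp_force: 2.6
```

play_rows([
  [[0.003,0.0008,0.00038,0,0,0,0.3],[0.003,0.0008,0.00038,0,0,0,0.3],[0.003,0.0008,0.00038,0,0,0,0.3],[0.003,0.0008,0.00038,0,0,0,0.3],[0.003,0.0008,0.00038,0,0,0,0.3],[0.003,0.0008,0.00038,0,0,0,0.3],[0.003,0.0008,0.00038,0,0,0,0.3],[0.003,0.0008,0.00038,0,0,0,0.3],[0.003,0.0008,0.00038,0,0,0,0.3],[0.003,0.0008,0.00038,0,0,0,0.3]],
])

```text
time: 7.05
tool_pos: [0.557, -0.1189, 0.043]
tool_rot: [-0.001, -0.13, 0.991, 0.0]
contact_force: [-4.9, -0.4, 3.8]
gripper_width: 0.305
grasp_force: 2.6
```

```bash
python3 st.py; python3 - <<'E'
from plant import manip
import cv2
f=manip.grab_frame("scene")["frame"]
cv2.imwrite("pics/s4.png",cv2.resize(f[150:300,210:410],None,fx=4,fy=4,interpolation=cv2.INTER_CUBIC))
E
```

```text
7.05 tcp bed mm [ 78.1 -61.7   9.5] F bed [-4.3   0.85  4.33]
```

View pics/s4.png

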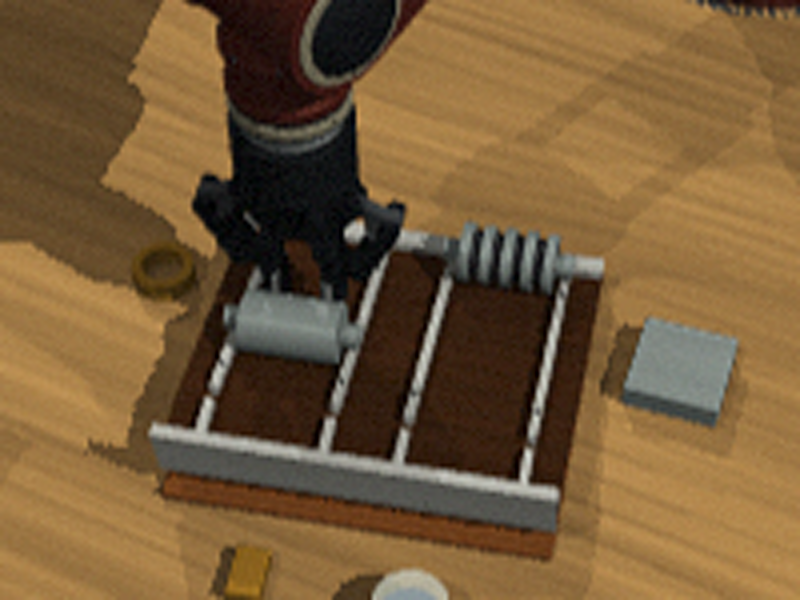

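Still square and tracking at about bed x = 110 mm. I'll push on, then slow down over the crest.

play_rows([
  [[0.003,0.0008,0.0004,0,0,0,0.3],[0.003,0.0008,0.0004,0,0,0,0.3],[0.003,0.0008,0.0004,0,0,0,0.3],[0.003,0.0008,0.0004,0,0,0,0.3],[0.003,0.0008,0.0004,0,0,0,0.3],[0.003,0.0008,0.0004,0,0,0,0.3],[0.003,0.0008,0.0004,0,0,0,0.3],[0.003,0.0008,0.0004,0,0,0,0.3],[0.003,0.0008,0.0004,0,0,0,0.3],[0.003,0.0008,0.0004,0,0,0,0.3]],
])

```text
time: 8.1
tool_pos: [0.586, -0.1113, 0.0473]
tool_rot: [-0.002, -0.13, 0.991, -0.0]
contact_force: [-10.4, -2.3, 8.8]
gripper_width: 0.303
grasp_force: 5.2
```

play_rows([
  [[0.002,0.0005,0.00025,0,0,0,0.3],[0.002,0.0005,0.00025,0,0,0,0.3],[0.002,0.0005,0.00025,0,0,0,0.3],[0.002,0.0005,0.00025,0,0,0,0.3],[0.002,0.0005,0.00025,0,0,0,0.3],[0.002,0.0005,0.00025,0,0,0,0.3],[0.002,0.0005,0.00025,0,0,0,0.3],[0.002,0.0005,0.00025,0,0,0,0.3],[0.001,0.0003,0.0001,0,0,0,0.3],[0.001,0.0003,0.0001,0,0,0,0.3]],
])

```text
time: 9.1
tool_pos: [0.6048, -0.1065, 0.0494]
tool_rot: [-0.001, -0.13, 0.991, -0.0]
contact_force: [-6.7, -1.3, 4.3]
gripper_width: 0.303
grasp_force: 3.3
```

```bash
python3 st.py
```

```text
9.1 tcp bed mm [127.9 -62.    9.9] F bed [-6.28  0.44  5.15]
```

play_rows([
  [[0.0015,0.0004,0.0002,0,0,0,0.3],[0.0015,0.0004,0.0002,0,0,0,0.3],[0.0015,0.0004,0.0002,0,0,0,0.3],[0.0015,0.0004,0.0002,0,0,0,0.3],[0.0015,0.0004,0.0002,0,0,0,0.3],[0.0015,0.0004,0.0002,0,0,0,0.3]],
])

```text
time: 9.7
tool_pos: [0.6151, -0.1035, 0.0503]
tool_rot: [0.001, -0.13, 0.991, 0.0]
contact_force: [-0.2, 0.2, 0.3]
gripper_width: 0.299
grasp_force: 0.0
```

```bash
python3 st.py
```

```text
9.7 tcp bed mm [138.7 -61.8   9.5] F bed [-0.06  0.26  0.31]
```

The force has dropped to zero, so the roll has gone over the crest. I'll let it settle, with the fingers still behind it, and look.

play_rows([
  [[0,0,0,0,0,0,0.3],[0,0,0,0,0,0,0.3],[0,0,0,0,0,0,0.3],[0,0,0,0,0,0,0.3],[0,0,0,0,0,0,0.3]],
])

```text
time: 10.2
tool_pos: [0.6146, -0.1037, 0.0504]
tool_rot: [0.0, -0.13, 0.991, 0.0]
contact_force: [-0.3, -0.3, 0.2]
gripper_width: 0.299
grasp_force: 0.0
```

```bash
python3 st.py; python3 - <<'E'
from plant import manip
import cv2
f=manip.grab_frame("scene")["frame"]
cv2.imwrite("pics/s5.png",cv2.resize(f[150:300,210:410],None,fx=4,fy=4,interpolation=cv2.INTER_CUBIC))
E
```

```text
10.2 tcp bed mm [138.1 -61.9   9.6] F bed [-0.28 -0.2   0.27]
```

View pics/s5.png

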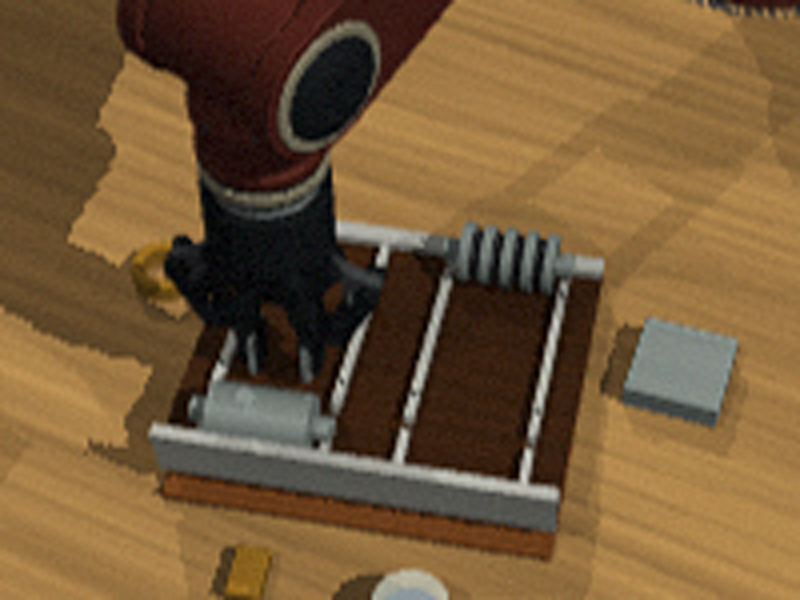

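The roll lies in the dip against the stop (crop body 203–318, about row 412), clear of the fingers. Now I back away down the slope and up.

play_rows([
  [[-0.01,-0.0027,0.002,0,0,0,0.3],[-0.015,-0.004,0.01,0,0,0,0.3],[-0.015,-0.004,0.02,0,0,0,0.3],[-0.015,-0.004,0.03,0,0,0,0.3],[-0.015,-0.004,0.03,0,0,0,0.3],[-0.015,-0.004,0.02,0,0,0,0.3],[0,0,0,0,0,0,0.3],[0,0,0,0,0,0,0.3],[0,0,0,0,0,0,0.3],[0,0,0,0,0,0,0.3]],
])

```text
time: 11.25
tool_pos: [0.529, -0.126, 0.1605]
tool_rot: [-0.001, -0.13, 0.991, 0.001]
contact_force: [0.5, 0.3, -0.5]
gripper_width: 0.3
grasp_force: 0.0
```

```bash
python3 - <<'E'
from plant import manip
from h import *
import cv2
f=manip.grab_frame("scene"); p=np.load("bed.npy")
im=cv2.resize(f["frame"][150:300,210:410],None,fx=4,fy=4,interpolation=cv2.INTER_CUBIC)
for y in (-94.5,-30.5,-106.5,-18.5):
    q=(proj(f,bed(p,[[.1876,y/1e3,.0147+(.02 if abs(y+62.5)<40 else .008)]]))[0]-[210,150])*4
    cv2.drawMarker(im,tuple(int(v) for v in q),(0,0,255),0,10)
cv2.imwrite("pics/s6.png",im)
E
```

```text
(no output)
```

View pics/s6.png

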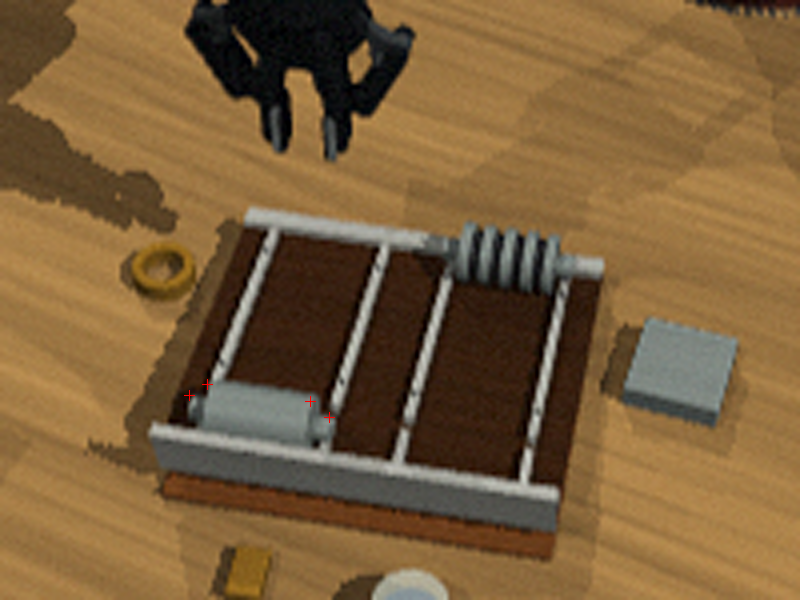

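The roll sits against the stop. The predicted seat points match it sideways within about 2 mm, and the other objects have not moved. Handing in.

```bash
python3 -c "
from plant import manip
print(manip.job_done())"
```

```text
the job is handed in; nothing more can be done
None
```

I pushed the plain roll up the right lane and over the crest; it now lies at rest against the end stop with the fingers backed away. In the last picture the grooved roll and the nearby items had not visibly moved. I handed the job in at about 11 s on the clock, and no verdict came back.

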